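Find the good plate clamp with a feeler gauge

ROBOT

A 6-joint arm with a two-finger parallel gripper is mounted at the origin on a cart in front of the work surface, level with it; the furniture and walls round the work are solid. World frame = base frame: x ahead of the robot, y to its left, z up, the work surface at z = 0. Lengths are in m, angles in rad, forces in N, time in s.
With the tool pointing down it reaches from about 0.225 to 0.875 m from the base axis. Payload 3.4 kg.
Tool frame: the origin (TCP) lies at the very end of the fingers, on their centre line; the grasp point (between the pads) lies 19 mm behind it (manip.hold_point_z is the distance from the TCP to the grasp point, in m); z points along the fingers, x is the direction in which the jaws open and shut, and the axes are right-handed (so a half turn about z gives the same grasp; the last joint's range is limited). The gripper opens to 85 mm and grips with 20 to 120 N. Pads are 22 mm wide; open, the fingers measure 114 mm over their backs; the gripper's body (76 mm by 85 mm) begins 54 mm behind the grasp point. The pads swing forward as they close: fully open they stand 13 mm farther back than shut.
Start: joints at [-1.437, 0.276, 1.505, -0, 1.361, -0.121], TCP at [0.145, -0.556, 0.231] pointing down, gripper open.
Joint ranges: [-2.89, 2.89], [-0.75, 2.08], [0.22, 2.7], [-1.18, 4.32], [0.11, 2.71], [-2.7, 2.7]. Speed limits (rad/s): [2.57, 2.57, 3.14, 3.14, 3.14, 3.14].

INTERFACE

Orientations are given as a unit quaternion [w, x, y, z].
In Python, from rig import manip gives the robot as it stands.
- The arm moves only by the tool apply_moves, never from a script. Its argument "commands" is one flat list of numbers, 6 for each row, row after row: the shift along the tool's x, y, z normalised to -1 to 1, where 1 is 0.03 m, then the turn, a rotation vector about the tool's x, y, z normalised to -1 to 1, where 1 is 0.15 rad. A call has 1 to 20 rows; each row shifts and turns the commanded pose from where the row before left it, along the tool's axes as they then stand; what a row does not reach is not made up. A row lasts 1/10 s, in which the tool goes at most 50 mm and 8.59 degrees, less where a joint would pass 70% of its speed; a pose out of reach is approached as far as the arm can. A call with a number of a shift or a turn outside -1 to 1 is refused whole. A call with a gripper value outside its range is refused whole. "jaw" is the opening, from -1 (shut) to 1 (fully open), set as the call begins (left out, the last holds). The fingers move at their own pace and stop on an object; "newtons" is the grip in N (left out, the last holds). Time passes only in rows, so rows that do not move let the fingers close. It gives the time, the measured TCP pose, the force and the opening at its end, in the units of the state.
- manip.get_state(): the state, without advancing time (a new reading comes with each control period).
- manip.get_image(name): name is "scene" or "top" or "wrist"; returns a dict with "frame" (384x512x3 uint8, red, green, blue), "fx", "fy", "cx", "cy" (pixels), "extrinsics" (4x4, takes a point from camera to world coordinates); the wrist camera has in their place "mount" (4x4, takes a point from camera to tool coordinates, whose origin is the TCP and whose axes are the tool frame's). Camera axes: x right, y up, looking along -z (the intrinsics and any distortion apply to the point x, -y, -z); pixel columns grow to the right and rows downward; lengths in m; the calibration is good to about 2 mm. A picture is of the moment at which its call begins: read the wrist's pose just before it. There is no depth.
- manip.sign_off(): hands the job in, once; it reports no verdict.
The state is a dict: "clock": time; "qpos": joint angles; "qd": joint speeds; "effort": joint torques, N m; "position": TCP position; "ee_rot": TCP orientation; "contact_force": force on the tool from outside, world axes, zero at the start; "moment": the same for the moment, N m; "width": finger opening in m.
Only numpy, scipy, OpenCV 4.12 (cv2) and the standard library are available. Lean on these libraries where they do the work, as an engineer would, in place of code of your own. Each camera call takes 0.05 s, during which the arm holds its last target. There are 200 camera calls.

TASK

Of the three plate clamps on the stand only one still grips properly: in it the blade of the yellow-handled feeler gauge slides fully home against a light steady drag, in a worn one it goes in loose, in a seized one it stops short. Find the good clamp by feel, without forcing the blade, and leave the gauge there to mark it: blade fully home, gauge standing upright, let go. Do not disturb the things lying about.

Things in the scene. Friction and masses are not known exactly. Their poses are not given: they have to be found in the camera images.
- slot_1_mouth (a point): Mouth of one of three outwardly identical grey covered clamp slots; its number tells neither order nor condition. Point: mid width of the open mouth, 30 mm above the base plate; x points straight into the slot, z up. Mouth 14 mm wide (y), 46 mm high from the plate. Back wall 74 mm in: a blade fully home has its tip there.
- jaw_1 (a joint): Hidden side jaw of slot 1: 0 at rest whatever its condition, grows (m) as a blade presses it aside along the slot's +y; about 0.0025 once the blade is left in a good slot. Felt from 20 to 30 mm in onward: good slot about 4 to 14 N drag all the way home, still felt when the arm halts there; worn slot under 1.5 N; seized slot stops dead 30 to 40 mm in (draw the blade out again).
- slot_2_mouth (a point): Mouth of one of three outwardly identical grey covered clamp slots; its number tells neither order nor condition. Point: mid width of the open mouth, 30 mm above the base plate; x points straight into the slot, z up. Mouth 14 mm wide (y), 46 mm high from the plate. Back wall 74 mm in: a blade fully home has its tip there.
- jaw_2 (a joint): Hidden side jaw of slot 2: 0 at rest whatever its condition, grows (m) as a blade presses it aside along the slot's +y; about 0.0025 once the blade is left in a good slot. Felt from 20 to 30 mm in onward: good slot about 4 to 14 N drag all the way home, still felt when the arm halts there; worn slot under 1.5 N; seized slot stops dead 30 to 40 mm in (draw the blade out again).
- slot_3_mouth (a point): Mouth of one of three outwardly identical grey covered clamp slots; its number tells neither order nor condition. Point: mid width of the open mouth, 30 mm above the base plate; x points straight into the slot, z up. Mouth 14 mm wide (y), 46 mm high from the plate. Back wall 74 mm in: a blade fully home has its tip there.
- jaw_3 (a joint): Hidden side jaw of slot 3: 0 at rest whatever its condition, grows (m) as a blade presses it aside along the slot's +y; about 0.0025 once the blade is left in a good slot. Felt from 20 to 30 mm in onward: good slot about 4 to 14 N drag all the way home, still felt when the arm halts there; worn slot under 1.5 N; seized slot stops dead 30 to 40 mm in (draw the blade out again).
- stand_mid (a point): Middle of the top of the fixed aluminium base plate (170 x 180 x 8 mm, top 8 mm above the bench); x points the way the slots run. Slots: 80 mm long, 48 wide, 53 high plus a 6 mm black cap, side by side 55 mm apart. The plate extends 80 mm in front of the mouths; the gauge's foot stands on it when the blade is home.
- gauge_grip (a point): Centre of the feeler gauge's upright yellow handle (24 x 22 x 49 mm; grasp across the 22 mm, along y), 30 mm above the gauge's underside, level with the blade's middle; handle top 25 mm above. Blade along +x. Stands on a black foot 6 mm high, 26 wide, from 14 mm behind to 24 mm ahead. Red line on the blade 42 mm ahead: at the mouth when home. 0.1 to 0.2 kg.
- gauge_tip (a point): Tip of the gauge's steel blade, 116 mm ahead of gauge_grip along its x axis. Blade 6 mm thick (y), 24 mm high; its last 16 mm taper to 2.5 mm thickness. A hotplate 125 mm high (fixed) stands on the bench between the gauge and the stand: carry the gauge over or round it.
- bottle_red: Bystander: small white bottle with red cap, 34 mm across, 80 high, origin under its centre.
- marker_b: Bystander: red-capped marker lying flat, 135 mm long, 17 wide, origin under its centre.
- tweezers: Bystander: steel tweezers lying flat, 122 mm long, 18 wide, 10 high, origin under their centre.

How it is judged:
By the outcome, as a careful person would: the job done as asked, in the order asked, and still so for the second after the job is handed in, with the robot touching nothing.
It also fails if it takes over 64 s, if anything falls off the work surface, if the arm or the gripper's body presses on something with over 40 N, if the wrist force passes 120 N, or if a joint passes its speed limit or range.

## Working session

There is one attempt and no reset: what is moved stays moved. The work goes in short steps, Python scripts to look and compute and a tool call to move; the robot and the scene stay as the last step left them, time stands still between calls to the robot, and variables do not carry over. Pictures are saved under pics/ and viewed, about 8 in all and at most 12, crops included, and the job is handed in when it is done.

Besides the shell and the picture viewer there is one more tool, called after "Request:" as name(argument=value, ...), one argument or row to a line, values as JSON. apply_moves: Moves the arm, as the interface text tells. Scaled input: -1 to 1 covers 0.03 m each way for a shift and 0.15 rad each way for a turn. Its arguments: {"type":"object","properties":{"commands":{"type":"array"},"jaw":{"type":"number"},"newtons":{"type":"number"}},"required":["commands"]}

```bash
mkdir -p pics && cat > h.py <<'E'
import numpy as np, cv2
from rig import manip
from scipy.spatial.transform import Rotation as R
def pose(s=None):
    s=s or manip.get_state(); q=s["ee_rot"]
    T=np.eye(4); T[:3,:3]=R.from_quat([q[1],q[2],q[3],q[0]]).as_matrix(); T[:3,3]=s["position"]; return T
def grab(n,fn=None):
    P=pose(); d=manip.get_image(n)
    E=np.array(d["extrinsics"]) if "extrinsics" in d else P@np.array(d["mount"])
    d["E"]=E
    im=np.array(d["frame"])[:,:,::-1].copy()
    if fn: cv2.imwrite("pics/"+fn,im)
    np.savez("pics/"+n+".npz",im=im,E=E,K=[d["fx"],d["fy"],d["cx"],d["cy"]])
    return d,im
def ray(c,u,v):
    fx,fy,cx,cy=c["K"]; E=c["E"]
    return E[:3,3],E[:3,:3]@np.array([(u-cx)/fx,-(v-cy)/fy,-1])
def onz(c,u,v,z):
    o,d=ray(c,u,v); return o+d*(z-o[2])/d[2]
def proj(c,p):
    fx,fy,cx,cy=c["K"]; q=np.linalg.inv(c["E"])@np.append(p,1)
    return np.array([cx+fx*q[0]/-q[2],cy+fy*q[1]/q[2]])
E
python3 - <<'E'
from h import *
print(manip.get_state())
_,a=grab("scene","s1.png");_,b=grab("top","t1.png")
d,c=grab("wrist","w1.png")
print([k for k in d],d["mount"])
for n in("scene","top"):
    z=np.load(f"pics/{n}.npz");print(z["E"],z["K"])
E
```

```text
{'clock': 0.0, 'qpos': array([-1.43700560e+00,  2.76609053e-01,  1.50615037e+00, -3.07577017e-05,
        1.36071130e+00, -1.21019824e-01]), 'qd': array([ 5.28068696e-04, -9.73526798e-06,  8.58332872e-04,  5.66114581e-04,
       -2.39586605e-03,  2.94648900e-04]), 'effort': array([-8.00860180e-04, -4.16782844e+01, -2.45808560e+01, -4.07461230e-04,
        1.10542215e-02,  1.87033254e-05]), 'position': array([ 0.14483598, -0.55590018,  0.23042484]), 'ee_rot': array([-6.49041853e-04,  7.91222853e-01, -6.11527199e-01, -6.78787711e-04]), 'contact_force': array([0.69714198, 0.26404303, 0.05748968]), 'moment': array([0.00910128, 0.00091714, 0.04455059]), 'width': 0.08517702975729671}
['frame', 'fx', 'fy', 'cx', 'cy', 'mount', 'E'] [[ 9.99999210e-01  1.06358276e-03 -6.70150309e-04  3.32881774e-04]
 [ 8.50262200e-04 -9.64900807e-01 -2.62613231e-01 -6.67192536e-02]
 [-9.25939480e-04  2.62612453e-01 -9.64900949e-01 -1.43826046e-01]
 [ 0.00000000e+00  0.00000000e+00  0.00000000e+00  1.00000000e+00]]
[[-0.51193081  0.55666736 -0.654254   -0.11922034]
 [-0.85899509 -0.33826232  0.38432544  0.3637598 ]
 [-0.00736805  0.758749    0.65134143  0.72101235]
 [ 0.          0.          0.          1.        ]] [381.25956837 381.25956837 248.49098552 188.11382192]
[[-0.0225827   0.99020053 -0.13781486  0.36717919]
 [-0.99953844 -0.01956055  0.02324427  0.01334965]
 [ 0.02032075  0.13827617  0.99018522  1.24915017]
 [ 0.          0.          0.          1.        ]] [414.3558431  414.3558431  250.02694102 193.68079414]
```

```bash
python3 -c "
import cv2
a=cv2.imread('pics/t1.png');cv2.imwrite('pics/t1b.png',cv2.resize(a,(800,600),interpolation=cv2.INTER_CUBIC))
a=cv2.imread('pics/s1.png');cv2.imwrite('pics/s1b.png',cv2.resize(a,(800,600),interpolation=cv2.INTER_CUBIC))"
```

```text
(no output)
```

View pics/t1b.png

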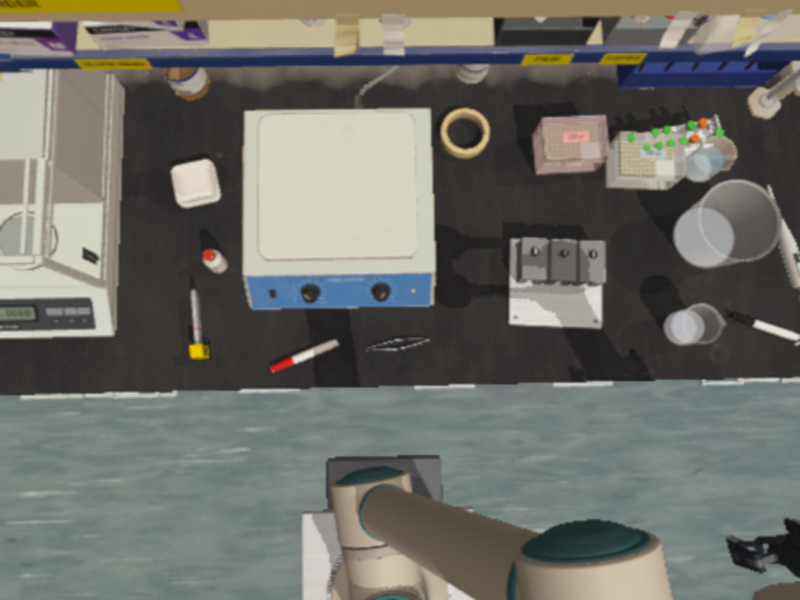

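View pics/s1b.png

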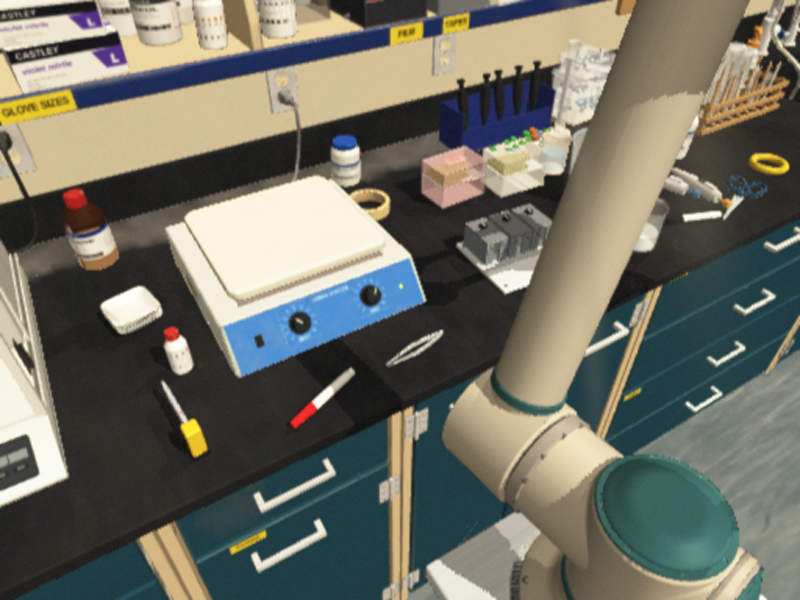

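The top view (800x600) shows the gauge at left: yellow handle at (199,351), blade running up (away from the robot) to (192,282). The hotplate spans (243..434, 108..307). The stand is at (557,282) with its mouths facing the robot, the marker at (304,356) and the tweezers at (398,343). I'll measure these now.

```bash
python3 - <<'E'
from h import *
t=dict(np.load("pics/top.npz")); s=dict(np.load("pics/scene.npz"))
def blobs(c,m,z,name,roi,mina=15):
    mm=np.zeros_like(m);x0,y0,x1,y1=roi;mm[y0:y1,x0:x1]=m[y0:y1,x0:x1]
    n,l,st,ce=cv2.connectedComponentsWithStats(mm.astype(np.uint8))
    for i in range(1,n):
        if st[i,4]>=mina:
            pts=np.argwhere(l==i)[:,::-1].astype(np.float32);r=cv2.minAreaRect(pts)
            print(name,st[i],ce[i].round(1),[np.round(onz(c,*p,z),4)[:2].tolist() for p in cv2.boxPoints(r)])
for n,c,roi in(("top",t,(100,150,160,250)),("scene",s,(90,230,150,300))):
    h=cv2.cvtColor(c["im"],cv2.COLOR_BGR2HSV)
    blobs(c,(h[...,0]>18)&(h[...,0]<35)&(h[...,1]>120)&(h[...,2]>80),.055,n+" yellow",roi)
    if n=="top":
        blobs(c,(h[...,1]<90)&(h[...,2]>80),.042,"blade",(110,170,140,228))
im=t["im"]
h=cv2.cvtColor(im,cv2.COLOR_BGR2HSV)
blobs(t,(h[...,2]>150)&(h[...,1]<60),.008,"plate",(315,145,400,215),100)
z=lambda c,x0,y0,x1,y1,k:cv2.resize(c[y0:y1,x0:x1],None,fx=k,fy=k,interpolation=cv2.INTER_CUBIC)
A=z(im,316,144,396,214,5);B=z(im,105,165,145,235,5);C=z(s["im"],280,120,370,195,4)
W=np.zeros((600,800,3),np.uint8);
W[:350,:400]=A;W[:350,400:600]=B;W[:300,440:800][:, :]=0 if False else W[:300,440:800]
W[300+0:600,440:800]=C; 
W[355:600,:]=np.where(W[355:600]==0,0,W[355:600]);cv2.imwrite("pics/crop1.png",W)
E
```

```text
top yellow [121 220  13  10 125] [126.9 224.6] [[0.4645, 0.3569], [0.4638, 0.3227], [0.438, 0.3223], [0.4388, 0.3564]]
blade [132 170   8   5  30] [136.3 171.7] [[0.6125, 0.3314], [0.6122, 0.3109], [0.6002, 0.3107], [0.6006, 0.3312]]
blade [122 185   7  35 180] [125.  202.3] [[0.5679, 0.3625], [0.5688, 0.3469], [0.4682, 0.3375], [0.4674, 0.3529]]
scene yellow [115 267  18  26 280] [124.1 279.5] [[0.4652, 0.358], [0.4656, 0.333], [0.3997, 0.3329], [0.4, 0.3566]]
plate [ 326  176   59   34 1386] [354.7 196. ] [[0.4952, -0.2402], [0.59, -0.2493], [0.5778, -0.431], [0.4829, -0.4201]]
```

View pics/crop1.png

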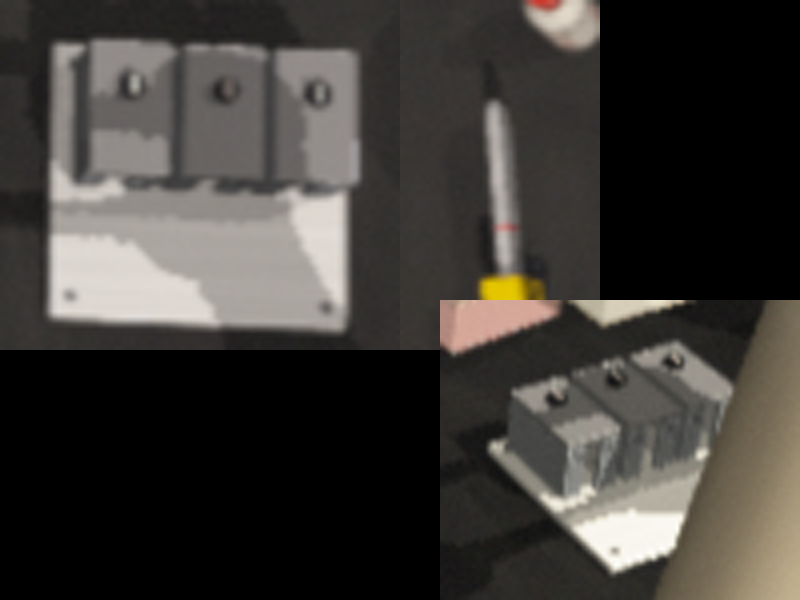

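```bash
cat >> h.py <<'E'
def plan(target,yaw,P=None):
    """target TCP, yaw of tool x (deg), tool straight down -> shift in tool axes (units of .03) of present pose, turn units"""
    P=pose() if P is None else P
    x=P[:3,:3]; cur=np.degrees(np.arctan2(x[1,0],x[0,0]))
    a=np.radians(yaw); Rt=np.array([[np.cos(a),np.sin(a),0],[np.sin(a),-np.cos(a),0],[0,0,-1]])
    rv=R.from_matrix(x.T@Rt).as_rotvec()
    print("cur",P[:3,3].round(4),"yaw",cur.round(2),"shift units",((x.T@(np.array(target)-P[:3,3]))/.03).round(2),"turn units",(rv/.15).round(3),"in target axes",((Rt.T@(np.array(target)-P[:3,3]))/.03).round(2))
E
python3 - <<'E'
from h import *
t=dict(np.load("pics/top.npz"))
f=lambda X,Y:(X/5+316-.4,Y/5+144-.4); g=lambda X,Y:((X-400)/5+105-.4,Y/5+165-.4)
for n,p,z in(("pl FL",f(50,317),.008),("pl FR",f(347,330),.008),("pl BL",f(52,44),.008),("cap BL",f(90,40),.067),("cap BR",f(358,48),.067),("cap FR",f(358,186),.067),("cap FL",f(84,181),.067),
 ("tip",g(488,64),.042),("blade root",g(509,270),.042),("red",g(507,228),.042)):
    print(n,onz(t,*p,z)[:2].round(4))
plan([.33,.30,.23],90)
E
```

```text
pl FL [ 0.4948 -0.2433]
pl FR [ 0.4832 -0.4235]
pl BL [ 0.6636 -0.2526]
cap BL [ 0.6515 -0.2625]
cap BR [ 0.6439 -0.4206]
cap FR [ 0.5617 -0.4149]
cap FL [ 0.5677 -0.2548]
tip [0.5909 0.3597]
blade root [0.4693 0.3452]
red [0.4938 0.3468]
cur [ 0.1449 -0.556   0.2306] yaw -75.4 shift units [-26.06 -13.16   0.06] turn units [-1.4000e-02  0.0000e+00 -1.9245e+01] in target axes [2.853e+01 6.170e+00 2.000e-02]
```

Request:
apply_moves(
  commands=[-0.97,-0.49,0,0,0,0,-0.97,-0.49,0,0,0,0,-0.97,-0.49,0,0,0,0,-0.97,-0.49,0,0,0,0,-0.97,-0.49,0,0,0,0,-0.97,-0.49,0,0,0,0,-0.97,-0.49,0,0,0,0,-0.97,-0.49,0,0,0,0,-0.97,-0.49,0,0,0,0,-0.97,-0.49,0,0,0,0,-0.97,-0.49,0,0,0,0,-0.97,-0.49,0,0,0,0,-0.97,-0.49,0,0,0,0,-0.97,-0.49,0,0,0,0,-0.97,-0.49,0,0,0,0,-0.97,-0.49,0,0,0,0,-0.97,-0.49,0,0,0,0,-0.97,-0.49,0,0,0,0,-0.97,-0.49,0,0,0,0,-0.97,-0.49,0,0,0,0],
)

```text
clock: 2.15
position: [0.2825, 0.0823, 0.2313]
ee_rot: [-0.0, 0.791, -0.611, 0.0]
contact_force: [2.0, -0.9, -0.0]
width: 0.0853
```

Request:
apply_moves(
  commands=[-0.95,-0.48,0,0,0,0,-0.95,-0.48,0,0,0,0,-0.95,-0.48,0,0,0,0,-0.95,-0.48,0,0,0,0,-0.95,-0.48,0,0,0,0,-0.95,-0.48,0,0,0,0,-0.95,-0.48,0,0,0,0,0,0,0,0,0,-0.98,0,0,0,0,0,-0.98,0,0,0,0,0,-0.98,0,0,0,0,0,-0.98,0,0,0,0,0,-0.98,0,0,0,0,0,-0.98,0,0,0,0,0,-0.98,0,0,0,0,0,-0.98,0,0,0,0,0,-0.98,0,0,0,0,0,-0.98,0,0,0,0,0,-0.98,0,0,0,0,0,-0.98,0,0,0,0,0,-0.98],
)

```text
clock: 4.15
position: [0.3298, 0.2992, 0.231]
ee_rot: [0.0, 0.955, 0.296, -0.0]
contact_force: [0.4, -0.4, 0.0]
width: 0.0855
```

Request:
apply_moves(
  commands=[0,0,0,0,0,-0.98,0,0,0,0,0,-0.98,0,0,0,0,0,-0.98,0,0,0,0,0,-0.98,0,0,0,0,0,-0.98,0,0,0,0,0,-0.98,0,0,0,0,0,-0.98,0,0,0,0,0,0],
)

```text
clock: 4.95
position: [0.3298, 0.2992, 0.231]
ee_rot: [-0.0, 0.688, 0.726, -0.0]
contact_force: [0.2, 0.6, 0.5]
width: 0.0852
```

```bash
python3 - <<'E'
from h import *
plan([.452,.342,.15],97)
_,im=grab("wrist","w2.png")
E
```

```text
cur [0.3298 0.2992 0.231 ] yaw 93.03 shift units [1.21 4.14 2.7 ] turn units [-0.003  0.002 -0.462] in target axes [0.92 4.22 2.7 ]
```

View pics/w2.png

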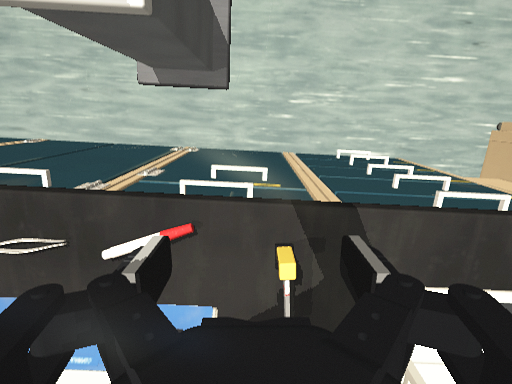

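The wrist view shows the handle at (287,262), with the blade running down the image (+x) from (287,280) to about (289,318). The marker is upper left at (150,240) and the tweezers are at (30,244). I'll refine the gauge position from this frame.

```bash
python3 - <<'E'
from h import *
w=dict(np.load("pics/wrist.npz")); im=w["im"]; print(w["K"])
h=cv2.cvtColor(im,cv2.COLOR_BGR2HSV)
m=(h[...,0]>18)&(h[...,0]<35)&(h[...,1]>100)&(h[...,2]>70); m[:235]=0;m[290:]=0;m[:,:265]=0;m[:,310:]=0
top=m&(h[...,2]>h[...,2][m].mean())
for r in range(240,322,3):
    xs=np.where(m[r,270:305])[0]+270
    b=(h[r,275:300,2]>110)&(h[r,275:300,1]<90); bx=np.where(b)[0]+275
    print(r,xs.min() if len(xs) else None,xs.max() if len(xs) else None, h[r,xs,2].mean().round() if len(xs) else "", (bx.min(),bx.max()) if len(bx) else "")
for g in((.452,.342,.055),(.4639,.3434,.055),(.440,.3405,.055),(.440,.3405,.006),(.569,.3564,.042)):print(g,proj(w,g).round(1))
E
```

```text
[283.14627374 283.14627374 255.42738261 191.96095095]
240 None None  
243 None None  
246 278 290 159.0 
249 276 291 234.0 
252 276 292 233.0 
255 276 293 228.0 
258 278 294 240.0 
261 278 295 232.0 
264 278 295 248.0 
267 278 295 247.0 
270 278 295 246.0 
273 278 295 247.0 
276 279 296 244.0 
279 280 295 242.0 
282 None None  (np.int64(283), np.int64(289))
285 None None  (np.int64(284), np.int64(289))
288 None None  (np.int64(285), np.int64(289))
291 None None  (np.int64(284), np.int64(289))
294 None None  (np.int64(284), np.int64(287))
297 None None  (np.int64(284), np.int64(289))
300 None None  (np.int64(284), np.int64(289))
303 None None  (np.int64(284), np.int64(289))
306 None None  (np.int64(284), np.int64(289))
309 None None  (np.int64(285), np.int64(289))
312 None None  (np.int64(285), np.int64(289))
315 None None  (np.int64(284), np.int64(289))
318 None None  
321 None None  
(0.452, 0.342, 0.055) [284.6 270.3]
(0.4639, 0.3434, 0.055) [285.  278.6]
(0.44, 0.3405, 0.055) [284.2 261.7]
(0.44, 0.3405, 0.006) [280.9 244.4]
(0.569, 0.3564, 0.042) [287.3 339. ]
```

Request:
apply_moves(
  commands=[0,0,0,0,0,-0.42,0.2,0.85,0.2,0,0,0,0.2,0.85,0.7,0,0,0,0.2,0.85,0.7,0,0,0,0.2,0.85,0.7,0,0,0,0.23,0.85,0.7,0,0,0,0,0,0.7,0,0,0,0,0,0.7,0,0,0,0,0,0.7,0,0,0,0,0,0.7,0,0,0,0,0,0.7,0,0,0,0,0,0.6,0,0,0,0,0,0.13,0,0,0,0,0,0,0,0,0],
)

```text
clock: 6.4
position: [0.4527, 0.3445, 0.0138]
ee_rot: [-0.0, 0.665, 0.746, -0.001]
contact_force: [-0.2, 1.1, 0.2]
width: 0.0854
```

```bash
python3 - <<'E'
from h import *
plan([.453,.3445,.014],96.6)
_,im=grab("wrist","w3.png"); s=manip.get_state();print(s["contact_force"].round(1))
E
```

```text
cur [0.4527 0.3445 0.0138] yaw 96.57 shift units [-0.    0.01 -0.01] turn units [-0.01   0.005 -0.004] in target axes [-0.    0.01 -0.01]
[0.2 0.6 0.6]
```

View pics/w3.png

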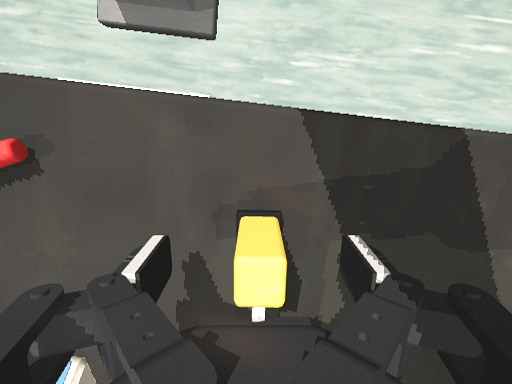

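The handle is centred between the open fingers at (260,262), squarely aligned and with nothing nearby. Closing.

Request:
apply_moves(
  commands=[0,0,0,0,0,0,0,0,0,0,0,0,0,0,0,0,0,0,0,0,0,0,0,0,0,0,0,0,0,0,0,0,0,0,0,0,0,0,0,0,0,0,0,0,0,0,0,0],
  jaw=-1,
  newtons=60,
)

```text
clock: 7.25
position: [0.4534, 0.345, 0.0149]
ee_rot: [0.0, 0.665, 0.747, 0.0]
contact_force: [-1.0, -1.0, 6.0]
width: 0.0213
```

Request:
apply_moves(
  commands=[0,0,-0.3,0,0,0,0,0,-0.7,0,0,0,0,0,-0.8,0,0,0,0,0,-0.8,0,0,0,0,0,-0.8,0,0,0,0,0,-0.8,0,0,0,0,0,-0.8,0,0,0,0,0,-0.8,0,0,0,0,0,0,0,0,0],
)

```text
clock: 8.15
position: [0.4547, 0.3457, 0.1916]
ee_rot: [0.001, 0.665, 0.747, 0.003]
contact_force: [0.7, 0.1, -0.8]
width: 0.0215
```

```bash
python3 - <<'E'
from h import *
s=manip.get_state();print(s["contact_force"].round(2),s["moment"].round(3),s["width"],s["qpos"].round(2))
_,im=grab("wrist","w4.png")
# target over stand: yaw of slots from plate edges ~ -3.5deg -> tool x yaw 86.5
plan([.62,-.33,.19],86.5)
E
```

```text
[ 0.67  0.12 -0.83] [ 0.002 -0.007 -0.025] 0.02150787415657156 [ 0.53  0.29  1.58 -0.    1.26 -1.16]
cur [0.4536 0.3451 0.1895] yaw 96.66 shift units [-22.99   2.9   -0.03] turn units [ 0.017 -0.008  1.182] in target axes [-2.212e+01  6.910e+00 -2.000e-02]
```

Request:
apply_moves(
  commands=[0,0,0,0,0,0.59,0,0,0,0,0,0.59,-0.96,0.3,0,0,0,0,-0.96,0.3,0,0,0,0,-0.96,0.3,0,0,0,0,-0.96,0.3,0,0,0,0,-0.96,0.3,0,0,0,0,-0.96,0.3,0,0,0,0,-0.96,0.3,0,0,0,0,-0.96,0.3,0,0,0,0,-0.96,0.3,0,0,0,0,-0.96,0.3,0,0,0,0,-0.96,0.3,0,0,0,0,-0.96,0.3,0,0,0,0,-0.96,0.3,0,0,0,0,-0.96,0.3,0,0,0,0,-0.96,0.3,0,0,0,0,-0.96,0.3,0,0,0,0,-0.96,0.3,0,0,0,0],
)

```text
clock: 10.1
position: [0.5749, -0.154, 0.1861]
ee_rot: [-0.002, 0.728, 0.685, -0.001]
contact_force: [1.0, 0.5, -1.7]
width: 0.0216
```

Request:
apply_moves(
  commands=[-0.96,0.3,0,0,0,0,-0.96,0.3,0,0,0,0,-0.96,0.3,0,0,0,0,-0.96,0.3,0,0,0,0,-0.96,0.3,0,0,0,0,-0.96,0.3,0,0,0,0,0,0,0,0,0,0,0,0,0,0,0,0,0,0,0,0,0,0],
)

```text
clock: 11.0
position: [0.6186, -0.3277, 0.1869]
ee_rot: [-0.002, 0.728, 0.685, -0.0]
contact_force: [0.3, 0.7, -1.4]
width: 0.0213
```

```bash
python3 - <<'E'
from h import *
s=manip.get_state();print(s["contact_force"].round(2),s["width"],s["clock"])
plan([.62,-.33,.19],86.5)
_,im=grab("wrist","w5.png")
cv2.imwrite("pics/w5b.png",cv2.resize(im,(800,600),interpolation=cv2.INTER_CUBIC))
E
```

```text
[ 0.31  0.7  -1.4 ] 0.021272969426580513 11.0
cur [ 0.6186 -0.3277  0.1869] yaw 86.54 shift units [-0.08  0.05 -0.1 ] turn units [-0.018 -0.014  0.004] in target axes [-0.08  0.05 -0.1 ]
```

View pics/w5b.png

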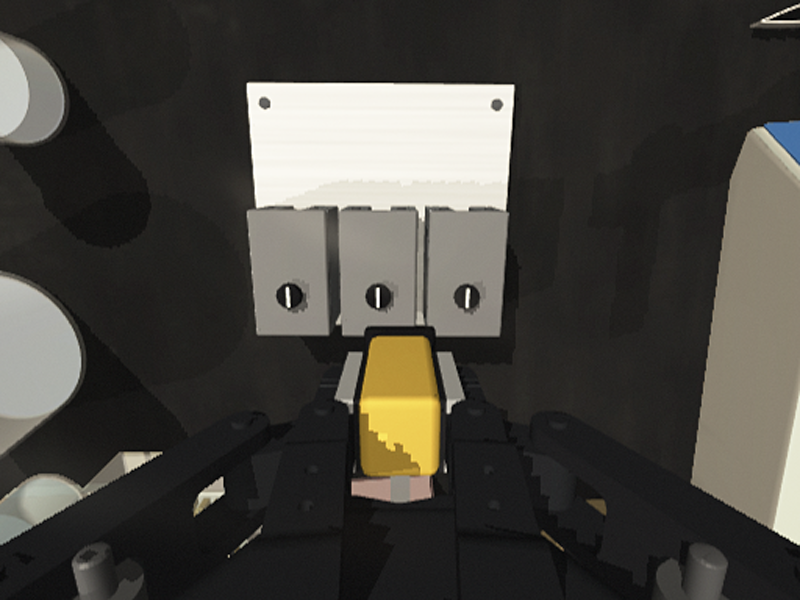

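The wrist view (800x600) shows the whole stand. The plate's front corners are at (248,83) and (515,85), and the three caps' front edges lie near row 210, with columns 248–336, 340–418 and 425–508. The mouth notches are visible, the screws are at (289/378/467, 296), and the held handle is centred at column 400. I'll turn these into positions.

```bash
python3 - <<'E'
from h import *
w=dict(np.load("pics/wrist.npz")); g=cv2.cvtColor(w["im"],cv2.COLOR_BGR2GRAY)
k=.64
def sub(pts,win=3):
    p=np.array(pts,np.float32)*k-.2
    return cv2.cornerSubPix(g,p.reshape(-1,1,2).copy(),(win,win),(-1,-1),(3,30,.01)).reshape(-1,2)
def out(n,pts,z,s=True):
    q=sub(pts) if s else np.array(pts)*k
    W=np.array([onz(w,*p,z)[:2] for p in q]); print(n,(q/k).round(0).tolist(),W.round(4).tolist()); return W
P=out("plate F",[(248,83),(515,85)],.008)
F=out("cap front",[(248,211),(508,212)],.067)
B=out("cap back",[(257,335),(501,335)],.067)
S=out("screws",[(289,296),(378,296),(467,296)],.067,False)
an=lambda a,b:np.degrees(np.arctan2(*(a-b)[::-1]))
print("yaw of +y edges:",an(P[0],P[1])+90,an(F[0],F[1])+90,an(B[0],B[1])+90,an(S[0],S[2])+90,"sides",an(B[0],F[0]),an(B[1],F[1]))
print("len",np.linalg.norm(P[0]-P[1]),np.linalg.norm(F[0]-F[1]),np.linalg.norm(B[0]-B[1]))
for r in(131,133,135,137):print(r,g[r,150:330].tolist())
E
```

```text
plate F [[246.0, 82.0], [513.0, 84.0]] [[0.4838, -0.4217], [0.4958, -0.2438]]
cap front [[246.0, 210.0], [505.0, 210.0]] [[0.5643, -0.4144], [0.5733, -0.2628]]
cap back [[256.0, 334.0], [499.0, 336.0]] [[0.6408, -0.4197], [0.6514, -0.2668]]
screws [[289.0, 296.0], [378.0, 296.0], [467.0, 296.0]] [[0.6175, -0.3959], [0.6209, -0.3411], [0.6243, -0.2863]]
yaw of +y edges: -3.8523887574785363 -3.4003716696149553 -3.9806594243011943 -3.53757366681657 sides -3.9343458313604494 -2.9819120712238227
len 0.17833622694185272 0.1518871897948075 0.15318078542501742
131 [44, 44, 46, 46, 49, 50, 50, 48, 48, 49, 51, 50, 48, 117, 254, 249, 248, 248, 249, 230, 226, 214, 204, 205, 205, 203, 182, 186, 187, 186, 187, 186, 187, 190, 189, 184, 179, 189, 236, 231, 229, 230, 230, 230, 230, 230, 231, 233, 235, 207, 209, 181, 185, 184, 184, 185, 184, 185, 198, 197, 193, 194, 194, 195, 194, 188, 235, 231, 230, 231, 233, 234, 206, 194, 195, 194, 193, 195, 195, 196, 195, 194, 195, 195, 195, 195, 197, 219, 233, 229, 229, 229, 229, 229, 229, 229, 230, 229, 230, 231, 215, 206, 209, 209, 209, 208, 211, 210, 211, 209,
[... 2190 characters left out ...]
, 152, 152, 150, 151, 152, 153, 152, 152, 151, 152, 152, 151, 151, 152, 151, 150, 150, 150, 151, 152, 116, 80, 73, 63, 63, 60, 61, 59, 58, 103, 146, 150, 147, 148, 146, 146, 146, 148, 147, 148, 147, 146, 148, 145, 146, 146, 146, 145, 146, 147, 146, 145, 145, 148, 144, 146, 143, 146, 143, 144, 143, 145, 145, 145, 145, 143, 145, 142, 144, 144, 143, 144, 144, 142, 144, 143, 144, 142, 143, 94, 101, 243, 235, 236, 243, 54, 67, 73, 135, 145, 147, 147, 144, 145, 147, 146, 147, 144, 145, 146, 146, 144, 145, 145, 142, 145, 143, 144, 143, 144, 143, 143, 144, 143, 143, 143, 145, 143, 143, 143, 142, 144, 142, 143, 144, 142, 142, 141, 146, 144, 143, 142, 142, 142, 143, 144, 142, 142, 114, 26, 31, 34, 31]
```

Request:
apply_moves(
  commands=[-0.065,-0.857,0,0,0,0,-0.065,-0.857,0,0,0,0,-0.065,-0.857,0,0,0,0,-0.065,-0.857,0,0,0,0,-0.065,-0.857,0,0,0,0,-0.065,-0.857,0,0,0,0,-0.065,-0.857,0,0,0,0,0,0,0.6,0,0,0,0,0,0.85,0,0,0,0,0,0.85,0,0,0,0,0,0.85,0,0,0,0,0,0.85,0,0,0,0,0,0.7,0,0,0,0,0,0.5,0,0,0,0,0,0.2,0,0,0,0,0,0,0,0,0,0,0,0,0,0,0],
)

```text
clock: 12.75
position: [0.4395, -0.3317, 0.0272]
ee_rot: [0.001, 0.728, 0.686, 0.0]
contact_force: [0.3, -0.5, -0.8]
width: 0.0215
```

```bash
python3 - <<'E'
from h import *
s=manip.get_state();print(s["contact_force"].round(2),s["width"],s["clock"])
T0=np.array([.6186,-.3277]);a=np.radians(-3.46);u=np.array([np.cos(a),np.sin(a)]);v=np.array([-u[1],u[0]])
t=T0-.180*u-.0137*v
plan([*t,.025],86.54)
_,im=grab("wrist","w6.png");_,c=grab("scene","s6.png")
c=cv2.resize(c[90:240,230:430],None,fx=2,fy=2,interpolation=cv2.INTER_CUBIC)
cv2.imwrite("pics/c6.png",np.hstack([cv2.resize(im,(400,300)),c]))
E
```

```text
[ 0.26 -0.54 -0.77] 0.02150834596717638 12.75
cur [ 0.4395 -0.3317  0.0272] yaw 86.55 shift units [ 0.04 -0.05  0.07] turn units [0.008 0.007 0.001] in target axes [ 0.04 -0.05  0.07]
```

View pics/c6.png

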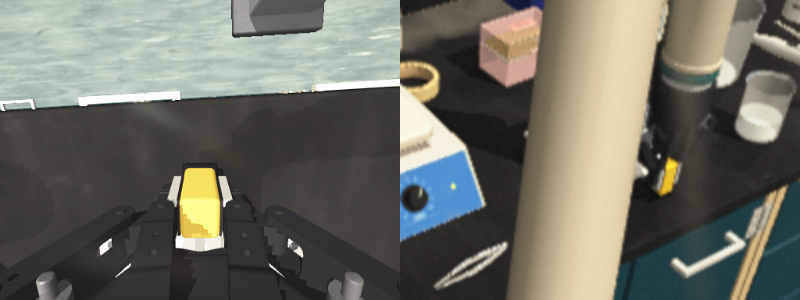

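The left half shows the handle still held squarely. The scene view on the right has the stand hidden behind the arm, so it's no use for this step. I'll trim the pose and start probing the middle slot.

Request:
apply_moves(
  commands=[0.04,-0.05,0.08,0,0,0,0,0,0,0,0,0,0,0.15,0,0,0,0,0,0.15,0,0,0,0,0,0.15,0,0,0,0,0,0.15,0,0,0,0,0,0.15,0,0,0,0,0,0.15,0,0,0,0,0,0.15,0,0,0,0,0,0,0,0,0],
)

```text
invalid input at $.commands: expected a multiple of 6 numbers
```

Request:
apply_moves(
  commands=[0,0.1,0,0,0,0,0,0.1,0,0,0,0],
)

```text
clock: 13.05
position: [0.4455, -0.3324, 0.0271]
ee_rot: [0.001, 0.728, 0.685, 0.0]
contact_force: [-0.5, 0.2, -1.0]
width: 0.0213
```

```bash
cat > st.py <<'E'
from h import *
s=manip.get_state();a=np.radians(-3.46);u=np.array([np.cos(a),np.sin(a)]);v=np.array([-u[1],u[0]])
p=s["position"][:2];T0=np.array([.6186,-.3277]);f=s["contact_force"]
print("depth mm",1000*((p-T0)@u+.165).round(4),"lat mm",1000*((p-T0)@v+.0136).round(4),"z",s["position"][2].round(4),"F along/lat/z",(f[:2]@u).round(2),(f[:2]@v).round(2),f[2].round(2),"M",s["moment"].round(2),"t",s["clock"])
E
python3 st.py
```

```text
depth mm -7.5 lat mm -1.5 z 0.0271 F along/lat/z -0.52 0.14 -1.01 M [0.06 0.04 0.03] t 13.05
```

Request:
apply_moves(
  commands=[0.05,0,0.08,0,0,0,0,0,0,0,0,0,0,0.15,0,0,0,0,0,0.15,0,0,0,0,0,0.15,0,0,0,0,0,0.15,0,0,0,0,0,0,0,0,0],
)

```text
invalid input at $.commands: expected a multiple of 6 numbers
```

```bash
python3 st.py
```

```text
depth mm -7.5 lat mm -1.5 z 0.0271 F along/lat/z -0.52 0.14 -1.01 M [0.06 0.04 0.03] t 13.05
```

Request:
apply_moves(
  commands=[0.05,0,0.08,0,0,0,0,0,0,0,0,0,0,0.15,0,0,0,0,0,0.15,0,0,0,0,0,0.15,0,0,0,0,0,0.15,0,0,0,0,0,0,0,0,0,0],
)

```text
clock: 13.75
position: [0.464, -0.3319, 0.024]
ee_rot: [0.0, 0.728, 0.685, 0.0]
contact_force: [-0.2, -0.4, -1.6]
width: 0.0215
```

```bash
python3 st.py
```

```text
depth mm 10.9 lat mm 0.0 z 0.024 F along/lat/z -0.14 -0.43 -1.63 M [-0.02  0.   -0.04] t 13.75
```

Request:
apply_moves(
  commands=[0,0.1,-0.03,0,0,0,0,0.1,0,0,0,0,0,0.1,0,0,0,0,0,0.1,0,0,0,0,0,0,0,0,0,0],
)

```text
clock: 14.25
position: [0.4755, -0.3325, 0.0249]
ee_rot: [0.0, 0.728, 0.685, 0.0]
contact_force: [-0.4, 0.5, -1.3]
width: 0.0213
```

```bash
python3 st.py
```

```text
depth mm 22.5 lat mm 0.2 z 0.0249 F along/lat/z -0.44 0.45 -1.3 M [0.02 0.04 0.01] t 14.25
```

Request:
apply_moves(
  commands=[0,0.1,0,0,0,0,0,0.1,0,0,0,0],
)

```text
clock: 14.45
position: [0.4811, -0.3327, 0.0249]
ee_rot: [-0.0, 0.728, 0.685, -0.0]
contact_force: [-0.1, -0.5, -1.6]
width: 0.0211
```

```bash
python3 st.py
```

```text
depth mm 28.0 lat mm 0.3 z 0.0249 F along/lat/z -0.08 -0.55 -1.62 M [ 0.02 -0.02  0.  ] t 14.45
```

Request:
apply_moves(
  commands=[0,0.1,0,0,0,0,0,0.1,0,0,0,0],
)

```text
clock: 14.65
position: [0.4867, -0.333, 0.0248]
ee_rot: [-0.0, 0.728, 0.685, -0.0]
contact_force: [-5.0, -0.9, -1.0]
width: 0.0214
```

Request:
apply_moves(
  commands=[0,0.1,0,0,0,0,0,0.05,0,0,0,0],
)

```text
clock: 14.85
position: [0.4876, -0.3329, 0.0245]
ee_rot: [-0.003, 0.728, 0.686, -0.002]
contact_force: [-12.5, -2.5, 3.7]
width: 0.0211
```

```bash
python3 st.py
```

```text
depth mm 34.5 lat mm 0.5 z 0.0245 F along/lat/z -12.37 -3.21 3.71 M [-0.34  1.44 -0.26] t 14.85
```

Request:
apply_moves(
  commands=[0,0.06,0,0,0,0,0,0,0,0,0,0],
)

```text
clock: 15.05
position: [0.4879, -0.3328, 0.0244]
ee_rot: [-0.004, 0.728, 0.686, -0.003]
contact_force: [-13.1, -2.4, 4.1]
width: 0.021
```

```bash
python3 st.py
```

```text
depth mm 34.8 lat mm 0.6 z 0.0244 F along/lat/z -12.93 -3.17 4.05 M [-0.38  1.55 -0.3 ] t 15.05
```

Request:
apply_moves(
  commands=[0,0.1,0,0,0,0,0,0,0,0,0,0],
)

```text
clock: 15.25
position: [0.4884, -0.3327, 0.0241]
ee_rot: [-0.006, 0.728, 0.686, -0.004]
contact_force: [-17.9, -3.0, 5.0]
width: 0.0216
```

```bash
python3 st.py
```

```text
depth mm 35.4 lat mm 0.7 z 0.0241 F along/lat/z -17.65 -4.05 5.02 M [-0.53  2.23 -0.44] t 15.25
```

Request:
apply_moves(
  commands=[0,-0.2,0,0,0,0,0,-0.3,0,0,0,0,0,-0.4,0,0,0,0,0,-0.4,0,0,0,0,0,-0.4,0,0,0,0,0,-0.4,0,0,0,0,0,0,0,0,0,0],
)

```text
clock: 15.95
position: [0.4311, -0.3291, 0.0249]
ee_rot: [-0.001, 0.729, 0.685, -0.0]
contact_force: [-0.7, 0.1, -2.2]
width: 0.0216
```

```bash
python3 st.py; python3 -c "
from h import *
plan(manip.get_state()['position'],86.54)
_,im=grab('wrist','w7.png')
h=cv2.cvtColor(im,cv2.COLOR_BGR2HSV)
m=(h[...,0]>18)&(h[...,0]<35)&(h[...,1]>100)&(h[...,2]>70)
a=cv2.cvtColor(cv2.imread('pics/w6.png'),cv2.COLOR_BGR2HSV);n=(a[...,0]>18)&(a[...,0]<35)&(a[...,1]>100)&(a[...,2]>70)
for k in(m,n):
  k[:200]=0;k[320:]=0;k[:,:220]=0;k[:,300:]=0;p=np.argwhere(k);print(p.min(0),p.max(0),p.mean(0))
"
```

```text
depth mm -22.0 lat mm 0.9 z 0.0249 F along/lat/z -0.7 0.01 -2.18 M [ 0.    0.04 -0.04] t 15.95
cur [ 0.4311 -0.3291  0.0249] yaw 86.45 shift units [0. 0. 0.] turn units [-0.012 -0.008 -0.01 ] in target axes [0. 0. 0.]
[214 229] [304 281] [261.04960593 255.49884098]
[215 229] [304 281] [260.87018886 255.56371026]
```

Request:
apply_moves(
  commands=[0.45,0,0,0,0,0,0.45,0,0,0,0,0,0.46,0,0,0,0,0,0.46,0,0,0,0,0,0,0,0,0,0,0,0,0,0,0,0,0],
)

```text
clock: 16.6
position: [0.4371, -0.2749, 0.025]
ee_rot: [0.0, 0.728, 0.686, -0.0]
contact_force: [0.0, 0.5, -1.9]
width: 0.0214
```

```bash
python3 st.py
```

```text
depth mm -19.400000000000002 lat mm 55.4 z 0.025 F along/lat/z -0.03 0.54 -1.92 M [-0.03 -0.01  0.  ] t 16.6
```

Request:
apply_moves(
  commands=[0,0.15,0,0,0,0,0,0.2,0,0,0,0,0,0.2,0,0,0,0,0,0.2,0,0,0,0,0,0.2,0,0,0,0,0,0.2,0,0,0,0,0,0.15,0,0,0,0,0,0,0,0,0,0],
)

```text
clock: 17.4
position: [0.4764, -0.2779, 0.0249]
ee_rot: [0.0, 0.728, 0.685, 0.0]
contact_force: [0.0, 0.3, -1.1]
width: 0.0216
```

```bash
python3 st.py
```

```text
depth mm 20.1 lat mm 54.699999999999996 z 0.0249 F along/lat/z 0.01 0.25 -1.06 M [-0.03 -0.01 -0.01] t 17.4
```

Request:
apply_moves(
  commands=[0,0.1,0,0,0,0,0,0.1,0,0,0,0],
)

```text
clock: 17.6
position: [0.4805, -0.2781, 0.0247]
ee_rot: [-0.001, 0.728, 0.685, -0.001]
contact_force: [-4.8, -3.3, -0.7]
width: 0.0213
```

Request:
apply_moves(
  commands=[0,0.1,0,0,0,0,0,0.05,0,0,0,0],
)

```text
clock: 17.8
position: [0.4836, -0.2789, 0.0245]
ee_rot: [-0.002, 0.728, 0.685, -0.002]
contact_force: [-7.2, -5.5, -0.5]
width: 0.0215
```

```bash
python3 st.py
```

```text
depth mm 27.3 lat mm 54.199999999999996 z 0.0245 F along/lat/z -6.88 -5.97 -0.47 M [-0.82  1.21 -0.67] t 17.8
```

Request:
apply_moves(
  commands=[0,0.1,0,0,0,0,0,0.1,0,0,0,0],
)

```text
clock: 18.0
position: [0.4899, -0.28, 0.0246]
ee_rot: [-0.001, 0.729, 0.685, -0.002]
contact_force: [-7.0, -5.6, -1.0]
width: 0.0215
```

Request:
apply_moves(
  commands=[0,0.1,0,0,0,0,0,0.1,0,0,0,0],
)

```text
clock: 18.2
position: [0.4952, -0.2801, 0.0244]
ee_rot: [-0.002, 0.729, 0.685, -0.002]
contact_force: [-8.0, -4.9, -0.4]
width: 0.0212
```

```bash
python3 st.py
```

```text
depth mm 38.9 lat mm 53.699999999999996 z 0.0244 F along/lat/z -7.68 -5.34 -0.41 M [-0.81  1.33 -0.67] t 18.2
```

Past the 30–40 mm stop zone there is a steady drag of about 7 N, so this slot behaves like the good one. Continuing in.

Request:
apply_moves(
  commands=[0,0.1,-0.02,0,0,0,0,0.1,0,0,0,0,0,0.1,0,0,0,0,0,0.1,0,0,0,0],
)

```text
clock: 18.6
position: [0.5067, -0.2804, 0.0248]
ee_rot: [-0.002, 0.728, 0.685, -0.002]
contact_force: [-7.8, -6.2, -1.4]
width: 0.0212
```

Request:
apply_moves(
  commands=[0,0.1,0,0,0,0,0,0.1,0,0,0,0,0,0.1,0,0,0,0,0,0.1,0,0,0,0],
)

```text
clock: 19.0
position: [0.5185, -0.2811, 0.0247]
ee_rot: [-0.002, 0.728, 0.685, -0.003]
contact_force: [-8.2, -5.2, -1.3]
width: 0.0212
```

```bash
python3 st.py
```

```text
depth mm 62.300000000000004 lat mm 54.1 z 0.0247 F along/lat/z -7.87 -5.67 -1.27 M [-0.77  1.3  -0.52] t 19.0
```

Request:
apply_moves(
  commands=[0,0.1,0,0,0,0,0,0.1,0,0,0,0],
)

```text
clock: 19.2
position: [0.5244, -0.2815, 0.0247]
ee_rot: [-0.002, 0.728, 0.685, -0.003]
contact_force: [-7.2, -4.9, -1.4]
width: 0.0212
```

Request:
apply_moves(
  commands=[0,0.1,0,0,0,0,0,0,0,0,0,0],
)

```text
clock: 19.4
position: [0.5279, -0.2817, 0.0247]
ee_rot: [-0.002, 0.728, 0.685, -0.002]
contact_force: [-7.1, -5.0, -3.0]
width: 0.0213
```

```bash
python3 st.py
```

```text
depth mm 71.7 lat mm 54.0 z 0.0247 F along/lat/z -6.76 -5.4 -2.99 M [-0.74  1.16 -0.57] t 19.4
```

Request:
apply_moves(
  commands=[0,0.07,0,0,0,0,0,0,0,0,0,0],
)

```text
clock: 19.6
position: [0.5297, -0.2818, 0.0246]
ee_rot: [-0.002, 0.728, 0.685, -0.002]
contact_force: [-6.9, -5.7, -2.4]
width: 0.0213
```

Request:
apply_moves(
  commands=[0,0.06,0,0,0,0,0,0,0,0,0,0],
)

```text
clock: 19.8
position: [0.5304, -0.2818, 0.0246]
ee_rot: [-0.003, 0.728, 0.685, -0.003]
contact_force: [-10.2, -5.0, -0.4]
width: 0.0214
```

```bash
python3 st.py
```

```text
depth mm 74.2 lat mm 54.1 z 0.0246 F along/lat/z -9.83 -5.65 -0.42 M [-0.81  1.37 -0.56] t 19.8
```

Request:
apply_moves(
  commands=[0,0.05,0,0,0,0,0,0,0,0,0,0],
)

```text
clock: 20.0
position: [0.5304, -0.2818, 0.0246]
ee_rot: [-0.004, 0.728, 0.685, -0.004]
contact_force: [-12.7, -5.6, 2.2]
width: 0.0215
```

```bash
python3 st.py
```

```text
depth mm 74.2 lat mm 54.1 z 0.0246 F along/lat/z -12.31 -6.36 2.23 M [-0.92  1.75 -0.55] t 20.0
```

At 74 mm the blade stops advancing and the force rises, so it is on the back wall: fully home in the slot with about 7 N of drag. I'll ease off the push and lower the foot onto the plate.

Request:
apply_moves(
  commands=[0,-0.07,0,0,0,0,0,0,0.03,0,0,0,0,0,0,0,0,0],
)

```text
clock: 20.3
position: [0.5304, -0.2818, 0.0242]
ee_rot: [-0.002, 0.728, 0.685, -0.003]
contact_force: [-9.3, -3.8, 1.7]
width: 0.0214
```

Request:
apply_moves(
  commands=[0,0,0.03,0,0,0,0,0,0,0,0,0],
)

```text
clock: 20.5
position: [0.5305, -0.2819, 0.0238]
ee_rot: [-0.002, 0.728, 0.685, -0.002]
contact_force: [-10.6, -2.7, 4.0]
width: 0.0215
```

```bash
python3 st.py
```

```text
depth mm 74.30000000000001 lat mm 54.0 z 0.0238 F along/lat/z -10.43 -3.32 3.99 M [-0.65  1.07 -0.57] t 20.5
```

Request:
apply_moves(
  commands=[0,0,0.03,0,0,0,0,0,0,0,0,0],
)

```text
clock: 20.7
position: [0.5304, -0.2818, 0.0232]
ee_rot: [-0.002, 0.728, 0.685, -0.002]
contact_force: [-11.6, -3.2, 5.3]
width: 0.0216
```

Request:
apply_moves(
  commands=[0,0,0.03,0,0,0,0,0,0,0,0,0],
)

```text
clock: 20.9
position: [0.5304, -0.2817, 0.0229]
ee_rot: [-0.002, 0.728, 0.685, -0.003]
contact_force: [-11.4, -2.4, 9.0]
width: 0.0212
```

```bash
python3 st.py
```

```text
depth mm 74.2 lat mm 54.1 z 0.0229 F along/lat/z -11.21 -3.09 9.03 M [-0.43  1.24 -0.25] t 20.9
```

Request:
apply_moves(
  commands=[0,0,0,0,0,0,0,0,0,0,0,0,0,0,0,0,0,0,0,0,0,0,0,0,0,0,0,0,0,0],
  jaw=0.3,
)

```text
clock: 21.4
position: [0.5346, -0.2812, 0.0218]
ee_rot: [0.0, 0.728, 0.685, 0.0]
contact_force: [-0.3, -0.4, 0.5]
width: 0.0555
```

```bash
python3 st.py; python3 -c "
from h import *
print(manip.get_state()['width'])
_,im=grab('wrist','w8.png')"
```

```text
depth mm 78.3 lat mm 55.0 z 0.0218 F along/lat/z -0.29 -0.47 0.5 M [0.03 0.01 0.  ] t 21.4
0.05545558297798648
```

View pics/w8.png

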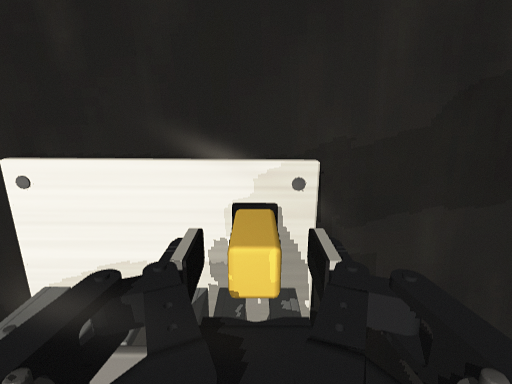

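The gauge stands upright on the plate with the fingers clear on both sides of the handle (columns 230–281). Raising straight up, then backing away for a last look.

Request:
apply_moves(
  commands=[0,0,-0.2,0,0,0,0,0,-0.4,0,0,0,0,0,-0.6,0,0,0,0,0,-0.8,0,0,0,0,0,-0.8,0,0,0,0,0,-0.8,0,0,0,0,0,-0.8,0,0,0,0,0,-0.8,0,0,0,0,0.5,-0.8,0,0,0,0,0.9,0,0,0,0,0,0.9,0,0,0,0,0,0.9,0,0,0,0,0,0,0,0,0,0],
)

```text
clock: 22.75
position: [0.6333, -0.2872, 0.2025]
ee_rot: [0.002, 0.728, 0.686, 0.001]
contact_force: [-0.6, -0.9, 0.3]
width: 0.0555
```

```bash
python3 -c "
from h import *
s=manip.get_state();print(s['position'].round(3),s['contact_force'].round(1),s['clock'])
_,a=grab('wrist','w9.png');_,b=grab('top');_,c=grab('scene')
w=dict(np.load('pics/wrist.npz'))
W=np.zeros((600,800,3),np.uint8)
W[:384,:512]=a
W[:216,512:800]=cv2.resize(b,(288,216))
W[216:432,512:800]=cv2.resize(c,(288,216))
k=a[60:200,130:400];W[384:600,:417]=cv2.resize(k,(417,216))
W[432:600,512:800]=cv2.resize(b[180:250,90:210],(288,168))
cv2.imwrite('pics/f9.png',W)"
```

```text
[ 0.633 -0.287  0.203] [-0.6 -0.9  0.3] 22.75
```

View pics/f9.png

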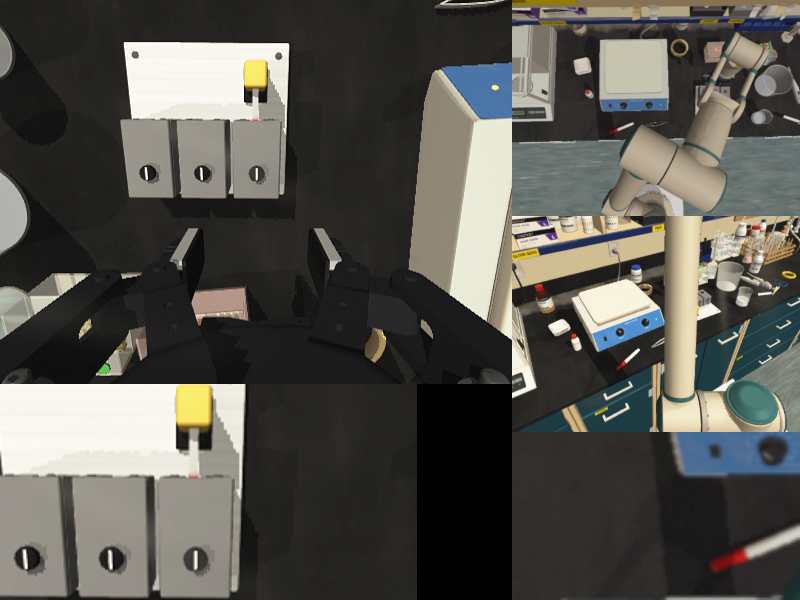

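The red line sits right at the mouth of the right-hand slot (256,120), the gauge is upright, and the bottle, marker and tweezers look unmoved. Handing in.

```bash
python3 -c "
from rig import manip
print(manip.sign_off())"
```

```text
the job is handed in; nothing more can be done
None
```

I found the good clamp by feel and left the gauge standing in it. It is the end slot on the hotplate side (nearest the robot's left). I handed in at about 23 s of the 64 s allowed.

- **Middle slot:** the blade stopped dead at about 35 mm. Force rose to about 18 N with almost no further movement, so I took it as seized and drew the blade out.
- **Slot on the hotplate side:** drag began at about 24 mm and stayed at 7–8 N all the way in, and was still felt with the arm halted. At 74 mm the blade stopped on the back wall, and I pushed no harder than about 13 N. I then lowered the foot onto the plate, let go and lifted clear.
- **Third slot:** I did not test it, because the drag and the full travel already showed the good one. That the third is the worn one is inferred.

**Last checks:** the close picture shows the gauge upright with the red line at the mouth. The arm touches nothing. The bottle, marker and tweezers look undisturbed.

**Limits of these checks:**
- The scene camera's view of the gauge was blocked by the arm, so the final check rests on the wrist camera and the forces.
- When the fingers opened, the arm sprang forward about 4 mm between the handle's sides. The gauge looked unmoved.

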